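# Third hand: close a brass box and hold it against the sprung fence

## Task

Close the open square brass box with the lid that belongs to it, fully down, and stand the closed box flat on the soldering slab, one side squarely against the middle of the sprung fence. Then be my third hand while I solder the hinge: push the box steadily against the fence plate until the plate's face is flush with the front of the two fixed cheeks beside it, never ramming it to the end of its travel, and finish holding it there: your program ends while still holding and pushing the box, without touching the plate yourself. Leave the other things on the bench where they are.

Things in the scene. Friction and masses are not known exactly. Their poses are not given: they have to be found in the camera images.
- square_box: open square brass box, 50 x 50 mm outside, 30 mm high, walls 3 mm (opening 44 x 44 mm), about 0.2 kg, standing on the bench. Origin: centre of its underside; x and y along its sides, z up
- square_lid: the larger square brass lid, 0.13 kg, lying plug down. Heights from its origin (centre of the plug's underside): square plug 36 mm wide at 0 to 4 mm, 40 mm wide at 4 to 8; plate 47 x 47 mm at 8 to 13; bar handle, 28 mm along x and 12 along y, at 13 to 35. Seated, its origin is 22 mm above the box's origin, its sides along the box's (any quarter turn)
- slab: fixed pale grey soldering slab, 170 (x) x 136 (y) mm, top 22 mm above the bench; origin: centre of its underside. Its x axis points into the fence: press along +x. The sprung fence is at its +x end, between two fixed dark cheeks (12 mm wide, centred at y = +-58 mm, front faces at x = 40 mm), with a fixed block behind; all reach 25 mm above the slab
- fence_face (a point): centre of the front face of the fence plate (moves with it): a steel plate 96 mm wide, 24 mm high (1 to 25 mm above the slab). Its face looks along the slab's -x, and is at x = 30 mm, 35 mm above the bench, when free
- fence (a joint): how far the fence plate is pushed back, in m: 0 free, 0.010 when its face is flush with the front faces of the two cheeks, 0.020 at the end of its travel. Springs push it back towards 0: 3 N just to start it, then 0.6 N per mm more (9 N when flush)
- round_box: open round brass box, 52 mm across and 30 mm high; bystander. Origin: centre of its underside
- round_lid: round brass lid, 50 mm across, with the same bar handle as the others; bystander. Origin: centre of the underside of its plug
- small_lid: small square brass lid, 34 mm, same height and bar handle as the others, too small for either box; bystander. Origin: centre of the underside of its plug
- pliers: small pliers lying flat, about 135 mm long; bystander. Origin: under the pivot
- tweezers: steel tweezers lying flat, 120 mm long; bystander. Origin: about mid-length, on the bench
- jar: open glass jar, 76 mm across and 55 mm high; bystander. Origin: centre of its underside
- dropper: small black dropper bottle, 32 mm across and 70 mm high; bystander. Origin: centre of its underside
There are look-alikes about, which are no part of the job. What is shaped like the square_box but white is not meant. What is shaped like the square_lid but turquoise is not meant.

How it is judged:
On the way:
1. the square lid is fully down in the square box (z of square_lid in the frame of square_box between 0.018 and 0.0255 m and horizontal distance between square_lid and square_box below 0.006 m and angle between the z axis of square_lid and the z axis of square_box, either way round below 0.1 rad), for 0.3 s.
At the end, for the whole second after the job is handed in: Lid fully down in the square box; box flat on the slab, square to the fence within 0.1 rad, centred within 22 mm, pressing the plate with 5 to 13 N, plate at rest within 4 mm of flush with the cheeks; robot still touching the box and not the plate (all of step 1 and value of joint fence between 0.006 and 0.014 m and contact force between square_box and fence between 5 and 13 N and velocity of joint fence between -0.01 and 0.01 m/s and contact force between any of the fingers, the arm and square_box above 1 N and contact force between each of the fingers, the arm and fence below 0.5 N and z of square_box in the frame of slab between 0.018 and 0.027 m and angle between square_box's own z axis and vertical below 0.08 rad and (angle between the x axis of square_box and the x axis of slab, either way round below 0.1 rad or angle between the y axis of square_box and the x axis of slab, either way round below 0.1 rad) and y of square_box in the frame of slab between -0.022 and 0.022 m); the arm keeps its last pose, push and grip.
It fails at once if the fence plate was rammed to the end of its travel (value of joint fence above 0.0185 m).
It fails at once if another box, lid, tool or vessel on the bench was moved (distance of any of round_box, round_lid, small_lid, pliers, tweezers, jar, dropper from where it was at the start of the episode above 0.03 m).
It also fails if it takes over 64 s, if anything falls off the work surface, if the arm or the gripper's body presses on something with over 40 N, if the wrist force passes 120 N, or if a joint passes its speed limit or range.

## Robot

A 6-joint arm with a two-finger parallel gripper is mounted at the origin on the work surface. World frame = base frame: x ahead of the robot, y to its left, z up, the work surface at z = 0. Lengths are in m, angles in rad, forces in N, time in s.
With the tool pointing down it reaches from about 0.375 to 0.975 m from the base axis. Payload 3.8 kg.
Tool frame: the origin (TCP) lies at the very end of the fingers, on their centre line; the grasp point (between the pads) lies 19 mm behind it; z points along the fingers, y is the direction in which the jaws open and shut (so a half turn about z gives the same grasp; the last joint's range is limited). The gripper opens to 85 mm and grips with 20 to 120 N. Pads are 22 mm wide; open, the fingers measure 114 mm over their backs; the gripper's body (76 mm by 85 mm) begins 54 mm behind the grasp point. The pads swing forward as they close: fully open they stand 13 mm farther back than shut.
Start: joints at [1.098, 0.264, 1.604, -0, 1.274, -0.037], TCP at [0.285, 0.612, 0.231] pointing down, gripper open.
Joint ranges: [-2.63, 2.63], [-0.94, 2.18], [0.31, 2.57], [-1.31, 4.45], [0, 2.66], [-2.55, 2.55]. Speed limits (rad/s): [2.57, 2.57, 3.14, 3.14, 3.14, 3.14].

## Interface

Orientations are given as a rotation vector (axis times angle).
In Python, from workcell import status, read_camera, camera_info, order gives the robot as it stands.
- The arm moves only by the tool move_arm, never from a script. Its argument "deltas" is a list of rows, each a list of 3 entries, a list of its own where there are three numbers: the turn, a rotation vector about the world's x, y, z as a fraction of full scale, then the shift along the world's x, y, z as a fraction of full scale, then the closure, from -1 (fully open) to 1 (shut), so that 0 is half open. A call has 1 to 20 rows; each row is the pose to reach, as a shift and turn from the pose commanded when the call began; what a row does not reach only later rows make up. Full scale, the value 1, is 0.1 m for a shift and pi/2 rad for a turn. A row lasts 1/8 s, in which the tool goes at most 62.5 mm and 10.7 degrees, less where a joint would pass 70% of its speed; a pose out of reach is approached as far as the arm can. A call with a number of a shift or a turn outside -1 to 1 is refused whole. A call with a gripper value outside its range is refused whole. The fingers move at their own pace and stop on an object; "grip_force" is the grip in N (left out, the last holds). Time passes only in rows, so rows that repeat a pose let the fingers close. It gives the time, the measured TCP pose, the force and the opening at its end, in the units of the state.
- status.read_state(): the state, without advancing time (a new reading comes with each control period).
- read_camera(name): name is "scene" or "top"; returns (picture, depth): 480x640x3 uint8, red, green, blue; 480x640 float32, m along the optical axis (not along the pixel's ray), 0 where there is no reading.
- camera_info(name): a dict with "K" (3x3 intrinsics, pixels), "R" (3x3) and "t" (3): a world point X has camera coordinates R X + t. Camera axes: x right, y down, z forward; pixel columns grow to the right and rows downward; lengths in m; the calibration is good to about 2 mm. A picture is of the moment at which its call begins. camera_info takes no time and is no camera call.
- order.finish_job(): hands the job in, once; it reports no verdict.
The state is a dict: "time": time; "q": joint angles; "joint_vel": joint speeds; "joint_torque": joint torques, N m; "tool_pos": TCP position; "tcp_rot": TCP orientation; "wrist_force": force on the tool from outside, world axes, zero at the start; "torque": the same for the moment, N m; "width": opening from 0.0 (shut) to 1.0 (fully open).
Only numpy, scipy, OpenCV 4.12 (cv2) and the standard library are available. Lean on these libraries where they do the work, as an engineer would, in place of code of your own. Each camera call takes 0.05 s, during which the arm holds its last target. There are 200 camera calls.

## Working session

There is one attempt and no reset: what is moved stays moved. The work goes in short steps, Python scripts to look and compute and a tool call to move; the robot and the scene stay as the last step left them, time stands still between calls to the robot, and variables do not carry over. Pictures are saved under pics/ and viewed, about 8 in all and at most 12, crops included, and the job is handed in when it is done.

Besides the shell and the picture viewer there is one more tool, called after "Request:" as name(argument=value, ...) on one line, values as JSON. move_arm: Moves the arm, as the interface text tells. Its arguments: {"type":"object","properties":{"deltas":{"type":"array","items":{"type":"array"}},"grip_force":{"type":"number"}},"required":["deltas"]}

```bash
mkdir -p pics; ls; python3 - <<'E'
from workcell import status, read_camera, camera_info
import cv2,numpy as np
for n in("scene","top"):
    p,d=read_camera(n); cv2.imwrite(f"pics/{n}0.png",p[:,:,::-1]); np.savez(f"{n}0.npz",p=p,d=d)
    i=camera_info(n); print(n,i["K"],i["R"],i["t"], (d>0).mean())
print(status.read_state())
E
```

```text
pics
scene [[534.93052826   0.         319.78917974]
 [  0.         534.93052826 239.57932743]
 [  0.           0.           1.        ]] [[-0.29684107  0.95481972  0.01430655]
 [ 0.60920524  0.20088854 -0.76714586]
 [-0.73536002 -0.21900477 -0.64131314]] [ 0.09883996 -0.27891446  1.48237583] 0.9960188802083333
top [[435.86799502   0.         318.58272856]
 [  0.         435.86799502 241.4751718 ]
 [  0.           0.           1.        ]] [[-0.0159387  -0.99979094  0.01280743]
 [-0.99088573  0.0140806  -0.13396719]
 [ 0.13375885 -0.01482596 -0.990903  ]] [0.05413273 0.50077136 0.88166137] 0.9959212239583334
{'time': 0.1, 'q': array([ 1.09812217e+00,  2.64695745e-01,  1.60523422e+00,  2.03920373e-05,
        1.27370582e+00, -3.69100790e-02]), 'joint_vel': array([ 2.42408986e-05,  8.76498291e-05, -2.63054587e-03,  8.66926000e-04,
       -5.88618726e-04,  1.09263881e-03]), 'joint_torque': array([-7.87458453e-05, -5.16705608e+01, -3.68589413e+01, -1.30182839e-04,
        6.25951972e-03, -1.11735065e-05]), 'tool_pos': array([0.28462096, 0.6113315 , 0.23007618]), 'tcp_rot': array([-0.67898712, -3.0667927 ,  0.00309749]), 'wrist_force': array([ 0.12927561, -0.67314846,  0.68298389]), 'torque': array([-0.03974079,  0.04590298,  0.02162286]), 'width': 1.006690807116225}
```

View pics/scene0.png

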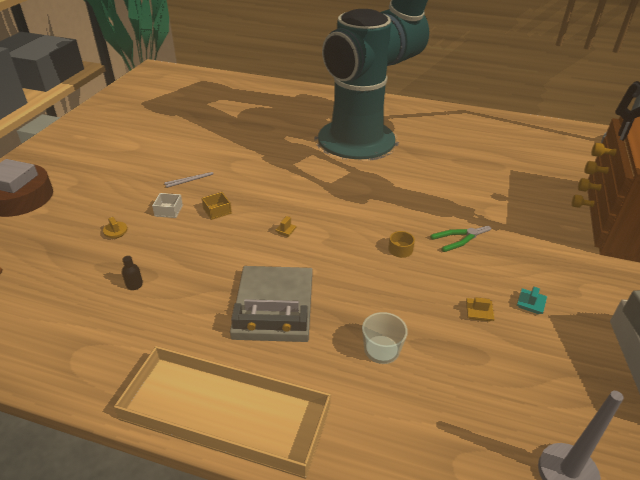

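View pics/top0.png

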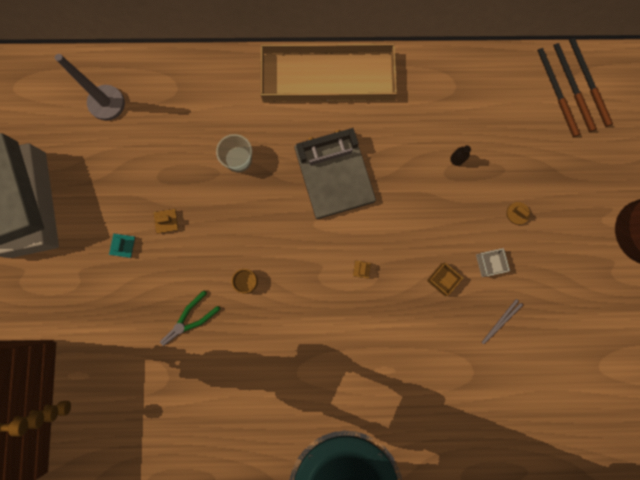

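The candidates are listed below.

| Sought item | Candidates (top view pixels) | Choice |
|---|---|---|
| Box | open square brass (447,279), white look-alike (495,263), round (246,281) | (447,279): brass and square |
| Lid | square brass (167,221), turquoise (123,245), small (363,269), round (519,214) | (167,221): the larger brass square |

Next I'll check these in one enlarged crop and measure.

```bash
cat > h.py <<'E'
import numpy as np,cv2
from workcell import camera_info
def cloud(n,d):
    i=camera_info(n);K,R,t=i["K"],i["R"],i["t"]
    v,u=np.mgrid[:480,:640]
    c=np.stack([(u-K[0,2])/K[0,0]*d,(v-K[1,2])/K[1,1]*d,d],-1)
    return (c-t)@R
def ray(n,u,v,z):
    i=camera_info(n);K,R,t=i["K"],i["R"],i["t"]
    o=-R.T@t; r=R.T@np.linalg.inv(K)@[u,v,1.]
    return (o+r*(z-o[2])/r[2])
E
python3 - <<'E'
import numpy as np,cv2
from h import *
D={n:np.load(n+"0.npz") for n in("scene","top")}
W={n:cloud(n,D[n]["d"]) for n in D}
boxes={"box":{"top":(420,255,478,304),"scene":(196,188,238,222)},"lid":{"top":(145,200,190,242),"scene":(460,290,500,326)},"small":{"top":(345,255,380,282),"scene":(270,212,300,240)}}
tiles=[]
for k,b in boxes.items():
  for n,(a,c,e,f) in b.items():
    p=D[n]["p"][c:f,a:e]; w=W[n][c:f,a:e]
    tiles.append(cv2.resize(p,(260,260),interpolation=cv2.INTER_CUBIC))
    hsv=cv2.cvtColor(p,cv2.COLOR_RGB2HSV)
    m=(w[...,2]>0.004)
    z=w[...,2][m]
    print(k,n,m.sum(),"z pct",np.percentile(z,[5,50,90,98]).round(4))
    for lo,hi in((.004,.05),(.007,.018),(.022,.04)):
        q=w[(w[...,2]>lo)&(w[...,2]<hi)][:,:2].astype(np.float32)
        if len(q)>5:
            r=cv2.minAreaRect(q*1000); print("   band",lo,hi,len(q),"mean",q.mean(0).round(4),"rect",np.round(r[0],1),np.round(r[1],1),round(r[2],1))
cv2.imwrite("pics/crop.png",np.vstack([np.hstack(tiles[i::2]) for i in(0,1)])[:,:,::-1])
for n,(a,c,e,f) in {"top":(285,120,385,225),"scene":(225,260,320,345)}.items():
    w=W[n][c:f,a:e]
    for lo,hi in((.018,.026),(.043,.051)):
        q=w[(w[...,2]>lo)&(w[...,2]<hi)];r=cv2.minAreaRect(q[:,:2].astype(np.float32)*1000)
        print("slab",n,lo,len(q),"z",np.median(q[:,2]).round(4),"rect",np.round(r[0],1),np.round(r[1],1),round(r[2],1))
# bystanders
for k,(u,v) in dict(round_box=(246,281),round_lid=(519,214),white=(495,263),pliers=(190,322),tweezers=(503,322),jar=(235,153),dropper=(461,156),turq=(123,245)).items():
    print(k,ray("top",u,v,.02).round(3))
E
```

```text
box top 537 z pct [0.0042 0.0147 0.0316 0.94  ]
   band 0.004 0.05 522 mean [ 0.4195 -0.2213] rect [ 420.4 -233.7] [123.9 102.9] 89.1
   band 0.007 0.018 94 mean [ 0.4207 -0.2197] rect [ 444.2 -239.2] [ 48.4 114.8] 48.1
   band 0.022 0.04 194 mean [ 0.4196 -0.2182] rect [ 420.1 -218.4] [50.1 50.6] 48.1
box scene 580 z pct [0.0046 0.0183 0.0304 0.0336]
   band 0.004 0.05 572 mean [ 0.4235 -0.217 ] rect [ 403.4 -224.3] [133.7  90.7] 22.9
   band 0.007 0.018 186 mean [ 0.4261 -0.2163] rect [ 424.6 -217.3] [55.5 50.1] 48.3
   band 0.022 0.04 227 mean [ 0.4244 -0.2168] rect [ 424.5 -216.5] [56.3 51.4] 48.3
lid top 515 z pct [0.0072 0.0138 0.0344 0.0376]
   band 0.004 0.05 511 mean [0.5533 0.3736] rect [560.7 379.6] [85.3 81.5] 89.2
   band 0.007 0.018 381 mean [0.5533 0.3734] rect [554.3 375.5] [47.2 47.8] 8.9
   band 0.022 0.04 98 mean [0.5534 0.3738] rect [554.  375.3] [12.3 28. ] 9.7
lid scene 581 z pct [0.0099 0.0149 0.0355 0.0384]
   band 0.004 0.05 571 mean [0.5636 0.3758] rect [548.  376.9] [98.7 62.6] 5.6
   band 0.007 0.018 371 mean [0.5655 0.3755] rect [557.4 376. ] [51.1 46.7] 
[... 477 characters left out ...]
rect [427.8 -52.9] [96.2 61.7] 21.3
   band 0.007 0.018 123 mean [ 0.4533 -0.0399] rect [448.4 -43.5] [34.7 36.1] 80.7
   band 0.022 0.04 100 mean [ 0.4502 -0.0415] rect [447.7 -41.3] [12.6 30.4] 77.0
slab top 0.018 3720 z 0.0222 rect [653.1   9.5] [169.4 135.9] 15.9
slab top 0.043 642 z 0.0469 rect [706.7  24.2] [ 51.3 128.2] 15.4
slab scene 0.018 3186 z 0.023 rect [657.2  10.5] [173.4 136.2] 15.5
slab scene 0.043 970 z 0.0475 rect [711.3  25.8] [ 56.8 128.4] 14.6
round_box [0.422 0.2   0.02 ]
round_lid [ 0.557 -0.388  0.02 ]
white [ 0.452 -0.328  0.02 ]
pliers [0.339 0.315 0.02 ]
tweezers [ 0.328 -0.336  0.02 ]
jar [0.701 0.226 0.02 ]
dropper [ 0.688 -0.27   0.02 ]
turq [0.502 0.46  0.02 ]
```

View pics/crop.png

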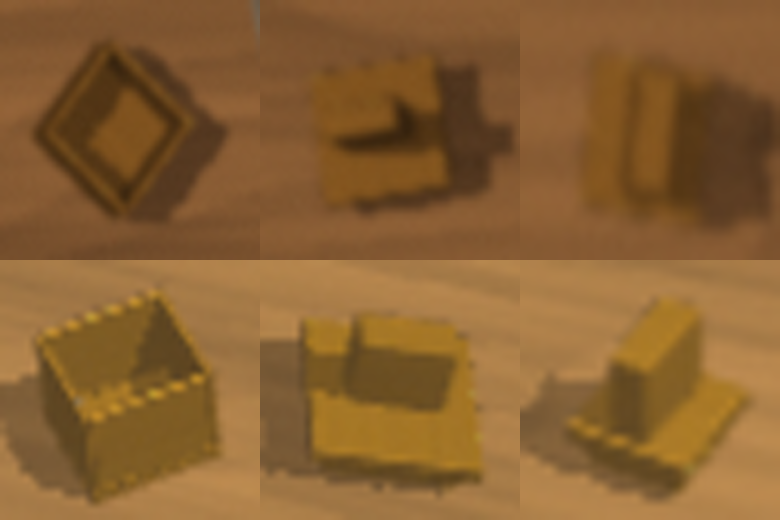

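The crop shows the box (top-left tile), the large lid (middle, bar handle) and the small lid (right), so the choices hold. From two views:

| Item | Centre (x, y), m | Orientation | Height |
|---|---|---|---|
| Lid | (0.556, 0.376) | handle's thin direction at about 9° | 35 mm |
| Box | (0.422, -0.2175) | sides at 48°/-42° | 30 mm |
| Slab | (0.655, 0.010) | x axis at 15.5° | 22 mm |

Moving to the lid.

Request:
move_arm(deltas=[[[0,0,-0.1],[0,-0.3,0],-1],[[0,0,-0.2],[0.1,-0.6,0],-1],[[0,0,-0.3],[0.3,-1,0],-1]])

```text
time: 0.48
tool_pos: [0.3144, 0.5112, 0.2305]
tcp_rot: [-1.381, -2.821, 0.002]
wrist_force: [0.4, 0.1, 0.3]
width: 0.998
```

Request:
move_arm(deltas=[[[0,0,-0.1],[0.3,-0.3,0],-1],[[0,0,-0.2],[0.6,-0.6,0],-1],[[0,0,-0.32],[1,-1,0],-1],[[0,0,-0.32],[1,-1,0],-1]])

```text
time: 0.98
tool_pos: [0.4171, 0.4091, 0.2308]
tcp_rot: [2.041, 2.387, -0.002]
wrist_force: [-0.7, 1.0, 0.1]
width: 0.999
```

Request:
move_arm(deltas=[[[0,0,0],[0.4,-0.1,-0.2],-1],[[0,0,0],[0.7,-0.25,-0.5],-1],[[0,0,0],[1,-0.36,-0.8],-1],[[0,0,0],[1,-0.36,-1],-1],[[0,0,0],[1,-0.36,-1],-1]])

```text
time: 1.6
tool_pos: [0.5124, 0.3754, 0.1285]
tcp_rot: [-2.033, -2.392, 0.008]
wrist_force: [0.1, 0.4, -0.0]
width: 0.999
```

```bash
python3 - <<'E'
from workcell import status
import numpy as np
from scipy.spatial.transform import Rotation as R
s=status.read_state(); M=R.from_rotvec(s["tcp_rot"]).as_matrix()
print(s["time"],s["tool_pos"],s["wrist_force"],s["width"],s["q"]);print("jaw",np.degrees(np.arctan2(M[1,1],M[0,1])),"z",M[:,2])
E
```

```text
1.6 [0.51244168 0.37544081 0.12850752] [ 0.09029603  0.37628726 -0.01939475] 0.9994125506080634 [5.92725106e-01 2.73494126e-01 1.78903691e+00 7.70158471e-04
 1.08476369e+00 4.30523561e-01]
jaw 9.272464162278384 z [-0.0051097  -0.00262041 -0.99998351]
```

Request:
move_arm(deltas=[[[0,0,0],[0.41,0,0],-1],[[0,0,0],[0.41,0,-0.4],-1],[[0,0,0],[0.41,0,-0.8],-1],[[0,0,0],[0.41,0,-1],-1],[[0,0,0],[0.41,0,-1],-1]])

```text
time: 2.22
tool_pos: [0.5543, 0.3761, 0.0303]
tcp_rot: [-2.033, -2.393, 0.004]
wrist_force: [-0.0, -0.3, 0.2]
width: 1.001
```

```bash
python3 - <<'E'
from workcell import status,read_camera
import cv2,numpy as np
print(status.read_state()["tool_pos"])
p,d=read_camera("scene");q,_=read_camera("top")
a=cv2.resize(p[240:340,420:540],(480,400),interpolation=2);b=cv2.resize(q[170:270,120:200],(320,400),interpolation=2)
cv2.imwrite("pics/g1.png",np.hstack([a,b])[:,:,::-1])
E
```

```text
[0.55432639 0.37605205 0.03034879]
```

View pics/g1.png

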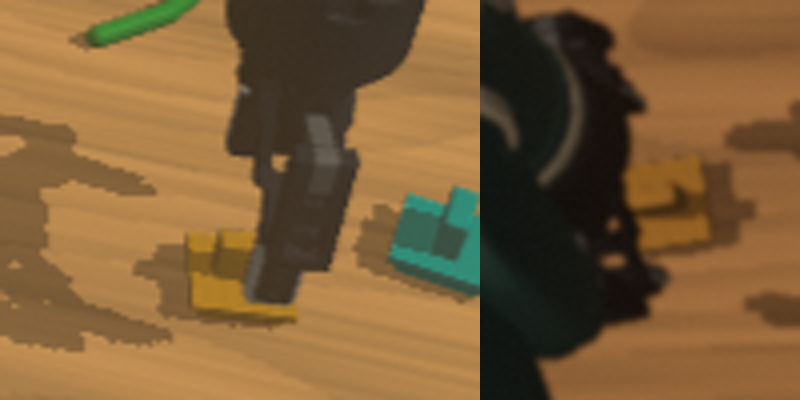

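```bash
python3 - <<'E'
from workcell import camera_info
import numpy as np
from h import *
i=camera_info("scene")
def pr(X):
    c=i["R"]@X+i["t"]; p=i["K"]@c; return (p[:2]/p[2]).round(1)
T=np.array([.5543,.3761,.043]); j=np.array([.987,.161,0])
for r in(.043,.057): print(r,pr(T+r*j),pr(T+r*j+[0,.011,0]),pr(T+r*j-[0,.011,0]))
print("handle",pr(np.array([.556,.376,.035])))
print(ray("scene",487.5,315,.043))
E
```

```text
0.043 [485.1 313.4] [491.6 314.8] [478.7 311.9]
0.057 [485.9 319.4] [492.4 320.9] [479.4 317.9]
handle [481.8 299.5]
[0.5993334  0.38728857 0.043     ]
```

The finger is about 2 mm off the handle's centre, so I'll descend and close.

Request:
move_arm(deltas=[[[0,0,0],[0.01,-0.01,-0.08],-1],[[0,0,0],[0.01,-0.01,-0.14],-0.5],[[0,0,0],[0.01,-0.01,-0.14],0],[[0,0,0],[0.01,-0.01,-0.14],0.5],[[0,0,0],[0.01,-0.01,-0.14],1],[[0,0,0],[0.01,-0.01,-0.14],1],[[0,0,0],[0.01,-0.01,-0.14],1],[[0,0,0],[0.01,-0.01,-0.14],1],[[0,0,0],[0.01,-0.01,-0.14],1]], grip_force=40)

```text
time: 3.45
tool_pos: [0.5572, 0.3751, 0.0176]
tcp_rot: [2.035, 2.393, 0.001]
wrist_force: [1.1, 0.9, 2.0]
width: 0.13
```

Request:
move_arm(deltas=[[[0,0,0],[0,0,0],1],[[0,0,0],[0,0,0],1],[[0,0,0],[0,0,0.3],1],[[0,0,0],[0,0,0.6],1],[[0,0,0],[0,0,1],1],[[0,0,0],[0,0,1],1],[[0,0,0],[0,0,1],1]])

```text
time: 4.32
tool_pos: [0.556, 0.3743, 0.1159]
tcp_rot: [-2.035, -2.392, 0.003]
wrist_force: [-0.2, -0.2, -1.3]
width: 0.127
```

Request:
move_arm(deltas=[[[0,0,-0.03],[0,-0.4,0],1],[[0,0,-0.1],[-0.1,-0.8,0],1],[[0,0,-0.15],[-0.2,-1,0],1]])

```text
time: 4.7
tool_pos: [0.5345, 0.2722, 0.114]
tcp_rot: [-2.306, -2.132, 0.009]
wrist_force: [0.6, 0.6, -1.0]
width: 0.129
```

Request:
move_arm(deltas=[[[0,0,-0.03],[0,-0.4,0],1],[[0,0,-0.1],[-0.1,-0.8,0],1],[[0,0,-0.15],[-0.2,-1,0],1]])

```text
time: 5.08
tool_pos: [0.5144, 0.1725, 0.1144]
tcp_rot: [-2.54, -1.846, 0.008]
wrist_force: [0.1, -0.3, -1.7]
width: 0.131
```

Request:
move_arm(deltas=[[[0,0,-0.03],[0,-0.4,0],1],[[0,0,-0.1],[-0.1,-0.8,0],1],[[0,0,-0.15],[-0.2,-1,0],1]])

```text
time: 5.45
tool_pos: [0.4944, 0.073, 0.1146]
tcp_rot: [-2.74, -1.534, 0.007]
wrist_force: [0.2, 0.3, -1.9]
width: 0.135
```

Request:
move_arm(deltas=[[[0,0,-0.03],[0,-0.4,0],1],[[0,0,-0.1],[-0.1,-0.8,0],1],[[0,0,-0.12],[-0.2,-1,0],1]])

```text
time: 5.82
tool_pos: [0.4745, -0.0266, 0.1148]
tcp_rot: [-2.871, -1.271, 0.007]
wrist_force: [-0.1, 1.3, -1.4]
width: 0.128
```

Request:
move_arm(deltas=[[[0,0,0],[-0.1,-0.4,0],1],[[0,0,0],[-0.2,-0.8,0],1],[[0,0,0],[-0.3,-1,0],1]])

```text
time: 6.2
tool_pos: [0.4447, -0.1261, 0.115]
tcp_rot: [-2.869, -1.273, 0.005]
wrist_force: [0.5, -0.8, -1.1]
width: 0.126
```

Request:
move_arm(deltas=[[[0,0,0],[-0.1,-0.4,0],1],[[0,0,0],[-0.25,-0.7,0],1],[[0,0,0],[-0.25,-0.92,0],1],[[0,0,0],[-0.25,-0.92,0],1],[[0,0,0],[-0.25,-0.92,0],1],[[0,0,0],[-0.25,-0.92,0],1]])

```text
time: 6.95
tool_pos: [0.4215, -0.216, 0.1165]
tcp_rot: [-2.869, -1.277, 0.001]
wrist_force: [-0.2, -1.5, -1.0]
width: 0.132
```

```bash
cat >> h.py <<'E'
def st():
    from workcell import status
    from scipy.spatial.transform import Rotation as R
    s=status.read_state(); M=R.from_rotvec(s["tcp_rot"]).as_matrix()
    print("t",s["time"],s["tool_pos"].round(4),"jaw",np.degrees(np.arctan2(M[1,1],M[0,1])).round(2),"z",M[:,2].round(4),"F",s["wrist_force"].round(2),"w",round(s["width"],3))
E
python3 - <<'E'
from h import *
from workcell import read_camera
st()
p,d=read_camera("scene");q,e=read_camera("top");np.savez("a.npz",p=p,d=d,q=q,e=e)
a=cv2.resize(p[110:240,160:280],(480,520),interpolation=2);b=cv2.resize(q[220:350,400:480],(320,520),interpolation=2)
cv2.imwrite("pics/a1.png",np.hstack([a,b])[:,:,::-1])
E
```

```text
t 6.95 [ 0.4215 -0.216   0.1165] jaw -42.01 z [-0.0013  0.001  -1.    ] F [-0.18 -1.49 -0.99] w 0.132
```

View pics/a1.png

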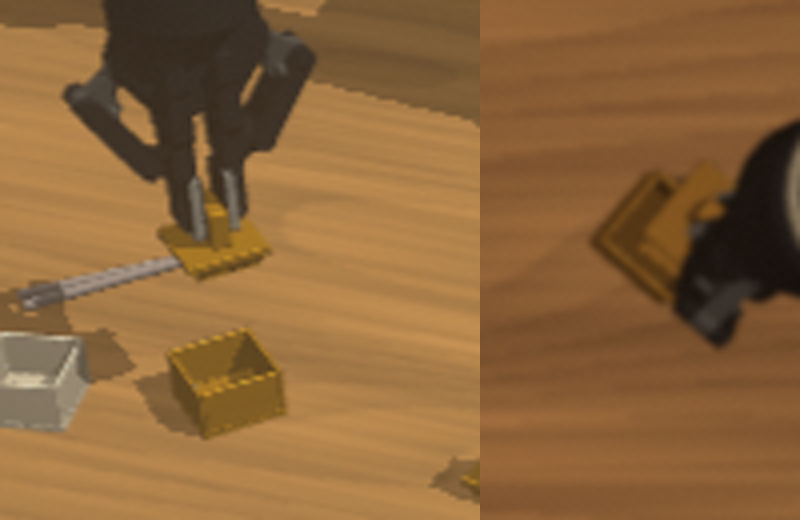

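```bash
python3 - <<'E'
from h import *
z=np.load("a.npz")
for n,p,d,roiL,roiB in(("scene",z["p"],z["d"],(150,185,198,230),(185,225,196,235)),("top",z["q"],z["e"],(258,300,425,465),(255,305,420,478))):
    w=cloud(n,d);h=cv2.cvtColor(p,cv2.COLOR_RGB2HSV)
    br=(h[...,1]>120)&(h[...,0]>8)&(h[...,0]<32)
    for k,(a,b,c,e),lo,hi in(("lid",roiL,.085,.120),("plate",roiL,.1075,.117),("handle",roiL,.122,.14),("rim",roiB,.027,.034)):
        s=w[a:b,c:e];m=(s[...,2]>lo)&(s[...,2]<hi)&br[a:b,c:e]
        m=cv2.morphologyEx(m.astype(np.uint8),cv2.MORPH_OPEN,np.ones((2,2)))>0 if k!="rim" else m
        q=s[m]
        if len(q)>8:
            r=cv2.minAreaRect((q[:,:2]*1000).astype(np.float32)); print(n,k,len(q),np.median(q[:,2]).round(4),np.round(r[0],1),np.round(r[1],1),round(r[2],1))
            t=np.radians(48.05);U=np.array([[np.cos(t),np.sin(t)],[-np.sin(t),np.cos(t)]])@(q[:,:2].T*1000)
            print("   along handle(48) 2-98%",np.percentile(U[0],[1,50,99]).round(1)," across",np.percentile(U[1],[1,50,99]).round(1))
t=np.radians(48.05);print("tcp",np.array([[np.cos(t),np.sin(t)],[-np.sin(t),np.cos(t)]])@[421.5,-216.])
E
```

```text
scene lid 245 0.112 [778.2 -21. ] [1191.5   56.3] 28.3
   along handle(48) 2-98% [-11.6 137.8 149.5]  across [-481.  -459.4 -378.6]
scene plate 203 0.1124 [778.2 -21. ] [1191.5   56.3] 28.3
   along handle(48) 2-98% [-11.7 139.5 150.3]  across [-481.2 -463.9 -378.2]
scene handle 58 0.133 [ 421.9 -207.9] [24.8 10.5] 26.7
   along handle(48) 2-98% [115.  133.2 139.1]  across [-461.1 -454.8 -448.8]
scene rim 135 0.0299 [ 423.5 -216.7] [54.6 51.4] 47.2
   along handle(48) 2-98% [ 95.2 123.9 148.8]  across [-485.3 -462.2 -435. ]
top lid 218 0.113 [395.8 -86.6] [ 40.6 292.5] 14.4
   along handle(48) 2-98% [122.  134.2 141.6]  across [-478.6 -451.4 -420.7]
top plate 213 0.1129 [395.8 -86.6] [ 40.6 292.5] 14.4
   along handle(48) 2-98% [122.  134.3 141.6]  across [-478.6 -451.5 -420.6]
top handle 40 0.1364 [ 419.4 -200. ] [11.1 32.7] 49.3
   along handle(48) 2-98% [126.1 130.8 136.8]  across [-461.9 -451.5 -429.4]
top rim 81 0.0299 [ 420.5 -218.2] [48.3 50.9] 47.9
   along handle(48) 2-98% [ 96.1 137.5 143. ]  across [-483.  -437.6 -433.4]
tcp [ 121.11974433 -457.87362616]
```

```bash
python3 - <<'E'
from h import *
z=np.load("a.npz")
t=np.radians(48.05);Rm=np.array([[np.cos(t),np.sin(t)],[-np.sin(t),np.cos(t)]])
for n,d,L,B,g in(("scene",z["d"],(150,185,196,232),(185,225,196,235),[.40,.44,-.25,-.17]),("top",z["e"],(255,302,424,466),(255,305,420,478),0)):
    w=cloud(n,d)
    for k,(a,b,c,e),lo,hi in(("plate",L,.1085,.116),("rim",B,.0275,.0325)):
        s=w[a:b,c:e];m=(s[...,2]>lo)&(s[...,2]<hi)&(abs(s[...,0]-.422)<.045)&(abs(s[...,1]+.216)<.045)
        q=s[m][:,:2]*1000;U=Rm@q.T
        print(n,k,len(q),"along",np.sort(U[0])[[0,2,5]].round(1),np.sort(U[0])[[-6,-3,-1]].round(1),"across",np.sort(U[1])[[0,2,5]].round(1),np.sort(U[1])[[-6,-3,-1]].round(1))
E
```

```text
scene plate 201 along [ 99.3 101.7 102.1] [147.  148.3 151.3] across [-481.4 -480.9 -480.7] [-435.2 -434.4 -434.2]
scene rim 122 along [94.7 95.6 95.9] [146.9 147.8 149.4] across [-485.8 -485.3 -485. ] [-436.1 -435.2 -434.3]
top plate 214 along [121.  122.  123.5] [143.8 144.  144.3] across [-479.5 -478.8 -478.5] [-433.4 -433.1 -432.8]
top rim 71 along [ 94.8  96.5 103.8] [142.5 142.9 143. ] across [-484.1 -482.5 -481.6] [-433.9 -433.6 -433.2]
```

Request:
move_arm(deltas=[[[0,0,0],[0,-0.037,-0.2],1],[[0,0,0],[0,-0.037,-0.5],1],[[0,0,0],[0,-0.037,-0.6],1],[[0,0,0],[0,-0.037,-0.66],1],[[0,0,0],[0,-0.037,-0.7],1],[[0,0,0],[0,-0.037,-0.73],1],[[0,0,0],[0,-0.037,-0.75],1]])

```text
time: 7.92
tool_pos: [0.4223, -0.221, 0.0426]
tcp_rot: [2.87, 1.276, 0.001]
wrist_force: [-0.3, 0.6, -0.6]
width: 0.132
```

Request:
move_arm(deltas=[[[0,0,0],[0,0,-0.01],1],[[0,0,0],[0,0,-0.02],1],[[0,0,0],[0,0,-0.02],1]])

```text
time: 8.3
tool_pos: [0.4219, -0.2208, 0.0403]
tcp_rot: [-2.871, -1.276, -0.0]
wrist_force: [0.1, -0.0, -1.3]
width: 0.13
```

```bash
python3 - <<'E'
from h import *
st()
E
```

```text
t 8.3 [ 0.4219 -0.2208  0.0403] jaw -42.07 z [-0.  0. -1.] F [ 0.09 -0.04 -1.31] w 0.13
```

Request:
move_arm(deltas=[[[0,0,0],[0,0,-0.01],1],[[0,0,0],[0,0,-0.015],1],[[0,0,0],[0,0,-0.015],1]])

```text
time: 8.68
tool_pos: [0.4221, -0.2209, 0.0395]
tcp_rot: [2.871, 1.276, -0.0]
wrist_force: [-1.9, 1.4, 5.7]
width: 0.129
```

Request:
move_arm(deltas=[[[0,0,0],[0,0,0.01],0.5],[[0,0,0],[0,0,0.01],0],[[0,0,0],[0,0,0.01],-1],[[0,0,0],[0,0,0.01],-1],[[0,0,0],[0,0,0.01],-1],[[0,0,0],[0,0,0.3],-1],[[0,0,0],[0,0,0.7],-1],[[0,0,0],[0,0,0.9],-1],[[0,0,0],[0,0,0.9],-1]])

```text
time: 9.8
tool_pos: [0.4234, -0.2217, 0.1307]
tcp_rot: [2.867, 1.275, 0.004]
wrist_force: [0.2, -1.2, -0.4]
width: 0.998
```

```bash
python3 - <<'E'
from h import *
from workcell import read_camera
st()
p,d=read_camera("scene");q,e=read_camera("top");np.savez("b.npz",p=p,d=d,q=q,e=e)
t=np.radians(48.05);Rm=np.array([[np.cos(t),np.sin(t)],[-np.sin(t),np.cos(t)]])
for n,D in(("scene",d),("top",e)):
    w=cloud(n,D)
    for k,lo,hi in(("side",.008,.024),("lid plate",.0315,.039),("handle",.045,.062)):
        m=(w[...,2]>lo)&(w[...,2]<hi)&(abs(w[...,0]-.422)<.045)&(abs(w[...,1]+.218)<.045)
        v=w[m];
        if len(v)<12: continue
        U=Rm@(v[:,:2].T*1000)
        print(n,k,len(v),"z",np.percentile(v[:,2],[10,50,90]).round(4),"along",np.sort(U[0])[[2,-3]].round(1),"across",np.sort(U[1])[[2,-3]].round(1))
a=cv2.resize(p[150:240,160:280],(640,480),interpolation=2)
cv2.imwrite("pics/b1.png",a[:,:,::-1])
E
```

```text
t 9.8 [ 0.4234 -0.2217  0.1307] jaw -42.07 z [ 0.0039 -0.0023 -1.    ] F [ 0.23 -1.2  -0.37] w 0.998
scene side 157 z [0.0097 0.0162 0.0223] along [100.6 149. ] across [-485.8 -435.9]
scene lid plate 234 z [0.0335 0.0359 0.0376] along [ 97.5 146.9] across [-484.8 -438.2]
scene handle 77 z [0.0477 0.0564 0.059 ] along [107.5 134.8] across [-467.3 -455.8]
top side 63 z [0.0096 0.0168 0.0232] along [ 98.1 143.1] across [-479.7 -433.2]
top lid plate 370 z [0.0334 0.0356 0.0374] along [ 94.  142.1] across [-483.1 -434. ]
top handle 103 z [0.0498 0.0565 0.0591] along [104.1 130.9] across [-465.1 -453.2]
```

View pics/b1.png

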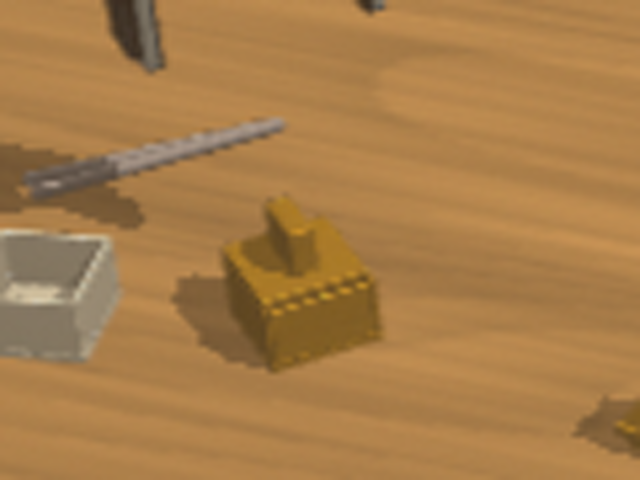

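The lid is fully seated: plate top at about 35.6 mm in both views, 35 expected. Now I'll grasp the box by its sides.

Request:
move_arm(deltas=[[[0,0,0],[0.013,0.015,-0.3],-1],[[0,0,0],[0.013,0.015,-0.6],-1],[[0,0,0],[0.013,0.015,-0.9],-1],[[0,0,0],[0.013,0.015,-0.9],-1],[[0,0,0],[0.013,0.015,-0.9],-1]])

```text
time: 10.52
tool_pos: [0.4231, -0.2192, 0.0386]
tcp_rot: [-2.87, -1.276, 0.001]
wrist_force: [-0.0, -0.7, -0.1]
width: 1.001
```

Request:
move_arm(deltas=[[[0,0,0],[0,0,-0.15],-1],[[0,0,0],[0,0,-0.3],-1],[[0,0,0],[0,0,-0.34],-1],[[0,0,0],[0,0,-0.34],-0.5],[[0,0,0],[0,0,-0.34],-0.3],[[0,0,0],[0,0,-0.34],-0.1],[[0,0,0],[0,0,-0.34],0],[[0,0,0],[0,0,-0.34],0.3],[[0,0,0],[0,0,-0.34],0.3],[[0,0,0],[0,0,-0.34],0.3]], grip_force=45)

```text
time: 11.78
tool_pos: [0.4238, -0.2196, 0.0053]
tcp_rot: [2.87, 1.276, 0.001]
wrist_force: [-0.6, 0.1, 6.6]
width: 0.574
```

```bash
python3 - <<'E'
from h import *
st()
E
```

```text
t 11.775 [ 0.4238 -0.2196  0.0053] jaw -42.07 z [ 9.e-04 -5.e-04 -1.e+00] F [-0.58  0.11  6.56] w 0.574
```

Request:
move_arm(deltas=[[[0,0,0],[0,0,0.1],0.3],[[0,0,0],[0,0,0.3],0.3],[[0,0,0],[0,0,0.6],0.3],[[0,0,0],[0,0,0.9],0.3],[[0,0,0],[0,0,0.9],0.3]])

```text
time: 12.4
tool_pos: [0.4248, -0.2202, 0.0969]
tcp_rot: [2.867, 1.274, 0.005]
wrist_force: [-0.1, -0.3, -3.7]
width: 0.576
```

Request:
move_arm(deltas=[[[0,0,-0.04],[0.2,0.2,0],0.3],[[0,0,-0.1],[0.5,0.5,0],0.3],[[0,0,-0.18],[0.8,0.8,0],0.3],[[0,0,-0.2],[1,1,0],0.3]])

```text
time: 12.9
tool_pos: [0.5228, -0.1176, 0.0926]
tcp_rot: [-3.034, -0.809, 0.004]
wrist_force: [-0.0, -0.7, -2.5]
width: 0.58
```

Request:
move_arm(deltas=[[[0,0,-0.05],[0.3,0.3,0],0.3],[[0,0,-0.1],[0.6,0.6,0],0.3],[[0,0,-0.159],[0.9,0.9,0],0.3],[[0,0,-0.159],[1,1,0],0.3],[[0,0,-0.159],[1,1,0],0.3]])

```text
time: 13.52
tool_pos: [0.6222, -0.0187, 0.0928]
tcp_rot: [-3.112, -0.43, 0.005]
wrist_force: [-0.3, -1.3, -3.0]
width: 0.573
```

Request:
move_arm(deltas=[[[0,0,0],[0.1,0.15,0],0.3],[[0,0,0],[0.17,0.25,-0.2],0.3],[[0,0,0],[0.17,0.25,-0.4],0.3],[[0,0,0],[0.17,0.25,-0.4],0.3],[[0,0,0],[0.17,0.25,-0.4],0.3]])

```text
time: 14.15
tool_pos: [0.6396, 0.0053, 0.054]
tcp_rot: [-3.112, -0.427, 0.002]
wrist_force: [0.5, -0.2, -2.1]
width: 0.574
```

```bash
python3 - <<'E'
from h import *
from workcell import read_camera
st()
p,d=read_camera("scene");q,e=read_camera("top");np.savez("c.npz",p=p,d=d,q=q,e=e)
a=cv2.resize(p[200:345,215:330],(400,504),interpolation=2);b=cv2.resize(q[120:225,285:385],(400,504),interpolation=2)
cv2.imwrite("pics/c1.png",np.hstack([a,b])[:,:,::-1])
E
```

```text
t 14.15 [0.6396 0.0053 0.054 ] jaw -74.39 z [-1.4e-03 -1.0e-04 -1.0e+00] F [ 0.48 -0.19 -2.09] w 0.574
```

View pics/c1.png

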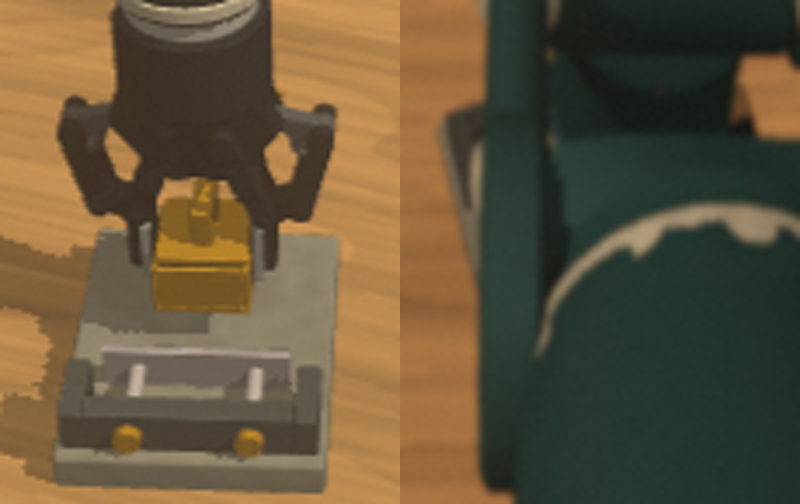

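```bash
python3 - <<'E'
from h import *
z=np.load("c.npz");w=cloud("scene",z["d"]);h=cv2.cvtColor(z["p"],cv2.COLOR_RGB2HSV)
t=np.radians(15.6);M=np.array([[np.cos(t),np.sin(t)],[-np.sin(t),np.cos(t)]])
L=(w[...,:2]*1000-[657.2,10.5])@M.T   # slab frame in the scene camera's own bias
Z=w[...,2]*1000
br=(h[...,1]>130)&(h[...,0]>12)&(h[...,0]<32)&(abs(L[...,0])<60)&(abs(L[...,1])<50)
for k,lo,hi in(("side",52,72),("plate",79,88),("handle",95,110)):
    m=br&(Z>lo)&(Z<hi); q=L[m]; r=cv2.minAreaRect(q.astype(np.float32))
    print(k,m.sum(),"x",np.percentile(q[:,0],[2,50,98]).round(1),"y",np.percentile(q[:,1],[2,50,98]).round(1),"z",np.percentile(Z[m],[5,50,95]).round(1),np.round(r[0],1),np.round(r[1],1),round(r[2],1))
a=h[...,1]<90
m=(Z>38)&(Z<52)&(abs(L[...,1])<70)&(L[...,0]>15)&(L[...,0]<95)
for y0 in(-58,-40,-20,0,20,40,58):
    q=L[m&(abs(L[...,1]-y0)<4)]; print(y0,np.sort(q[:,0])[[1,4,8]].round(1) if len(q)>9 else 0, len(q))
E
```

```text
side 238 x [-7.5  6.2  8.7] y [-22.4   1.9  25.8] z [53.  62.5 71.3] [-1.5  1.9] [48.9 24.6] 86.0
plate 439 x [-41.2  -9.7   7.2] y [-22.8   2.4  24. ] z [79.9 84.4 86.7] [-17.    0.7] [53.1 49.4] 0.8
handle 113 x [-31.  -12.6  -4.1] y [-4.3  2.5 25.5] z [ 95.6 106.  108.1] [-18.   11.3] [32.1 28.2] 89.5
-58 [39.6 41.1 43.1] 95
-40 [29.8 30.4 32.8] 79
-20 [31.5 32.4 33.4] 73
0 [30.9 32.1 33.7] 71
20 [30.2 31.7 32.3] 80
40 [32.5 33.1 34.2] 73
58 [40.  42.2 44. ] 94
```

Box is 23 mm in front of the plate, about 2 mm off centre, square within a degree. I'll lower it onto the slab.

Request:
move_arm(deltas=[[[0,0,0],[0,0,-0.12],0.3],[[0,0,0],[0,0,-0.2],0.3],[[0,0,0],[0,0,-0.24],0.3],[[0,0,0],[0,0,-0.26],0.3],[[0,0,0],[0,0,-0.265],0.3],[[0,0,0],[0,0,-0.265],0.3]])

```text
time: 15.0
tool_pos: [0.6405, 0.0057, 0.0285]
tcp_rot: [3.112, 0.427, 0.001]
wrist_force: [-0.2, -0.6, -2.8]
width: 0.577
```

Request:
move_arm(deltas=[[[0,0,0],[0,0,-0.006],0.3],[[0,0,0],[0,0,-0.012],0.3],[[0,0,0],[0,0,-0.012],0.3],[[0,0,0],[0,0,-0.012],0.3]])

```text
time: 15.5
tool_pos: [0.6405, 0.0057, 0.0274]
tcp_rot: [3.112, 0.427, 0.001]
wrist_force: [-0.1, -0.4, -0.5]
width: 0.576
```

Request:
move_arm(deltas=[[[0,0,0],[0.05,0.013,0],0.3],[[0,0,0],[0.1,0.027,0],0.3],[[0,0,0],[0.14,0.038,0],0.3],[[0,0,0],[0.17,0.047,0],0.3],[[0,0,0],[0.17,0.047,0],0.3],[[0,0,0],[0.17,0.047,0],0.3]])

```text
time: 16.25
tool_pos: [0.658, 0.0105, 0.0274]
tcp_rot: [3.112, 0.427, 0.003]
wrist_force: [-1.0, -0.8, 3.4]
width: 0.578
```

Request:
move_arm(deltas=[[[0,0,0],[0.01,0.003,0],0.3],[[0,0,0],[0.02,0.006,0],0.3],[[0,0,0],[0.02,0.006,0],0.3]])

```text
time: 16.62
tool_pos: [0.6587, 0.0107, 0.0274]
tcp_rot: [3.112, 0.427, -0.002]
wrist_force: [-4.7, -1.6, 5.8]
width: 0.573
```

Request:
move_arm(deltas=[[[0,0,0],[0.01,0.003,0],0.3],[[0,0,0],[0.02,0.006,0],0.3],[[0,0,0],[0.02,0.006,0],0.3]])

```text
time: 17.0
tool_pos: [0.6607, 0.0114, 0.0274]
tcp_rot: [3.112, 0.427, -0.002]
wrist_force: [-4.5, -1.0, 5.6]
width: 0.575
```

Request:
move_arm(deltas=[[[0,0,0],[0.01,0.003,0],0.3],[[0,0,0],[0.02,0.006,0],0.3],[[0,0,0],[0.02,0.006,0],0.3]])

```text
time: 17.38
tool_pos: [0.6618, 0.0117, 0.0274]
tcp_rot: [3.112, 0.427, -0.005]
wrist_force: [-7.1, -1.9, 8.1]
width: 0.58
```

Request:
move_arm(deltas=[[[0,0,0],[0.01,0.003,0.004],0.3],[[0,0,0],[0.02,0.006,0.005],0.3],[[0,0,0],[0.03,0.009,0.005],0.3],[[0,0,0],[0.04,0.011,0.005],0.3],[[0,0,0],[0.04,0.011,0.005],0.3],[[0,0,0],[0.04,0.011,0.005],0.3]])

```text
time: 18.12
tool_pos: [0.6645, 0.0125, 0.0275]
tcp_rot: [3.112, 0.427, -0.009]
wrist_force: [-9.8, -3.9, 9.6]
width: 0.571
```

```bash
cat > f.py <<'E'
from h import *
from workcell import read_camera
import sys
st()
p,d=read_camera("scene")
w=cloud("scene",d);h=cv2.cvtColor(p,cv2.COLOR_RGB2HSV)
t=np.radians(15.6);M=np.array([[np.cos(t),np.sin(t)],[-np.sin(t),np.cos(t)]])
L=(w[...,:2]*1000-[657.2,10.5])@M.T;Z=w[...,2]*1000
br=(h[...,1]>130)&(h[...,0]>12)&(h[...,0]<32)&(abs(L[...,0])<60)&(abs(L[...,1])<45)
for k,lo,hi in(("box side",28,50),("lid plate",54,61),("handle",70,85)):
    m=br&(Z>lo)&(Z<hi)&(L[...,0]<50);q=L[m]
    if len(q)>8:print(k,len(q),"x",np.percentile(q[:,0],[2,98]).round(1),"y",np.percentile(q[:,1],[2,98]).round(1),"z",np.percentile(Z[m],[10,50,90]).round(1))
m=(Z>44)&(Z<50)&(L[...,0]>15)&(L[...,0]<95)&~br
for y0 in(-58,-42,-35,-30,30,35,42,58):
    q=L[m&(abs(L[...,1]-y0)<3)]; print(y0,np.sort(q[:,0])[[0,2,4]].round(1) if len(q)>5 else 0, len(q))
cv2.imwrite(sys.argv[1],cv2.resize(p[200:345,215:330],(480,605)[:2],interpolation=2)[:600,:,::-1])
E
python3 f.py pics/d1.png
```

```text
t 18.125 [0.6645 0.0125 0.0275] jaw -74.36 z [-0.0056 -0.0011 -1.    ] F [-9.75 -3.92  9.57] w 0.571
box side 34 x [17.  32.8] y [-21.8  26. ] z [40.2 48.4 49.8]
lid plate 414 x [-15.3  31.4] y [-21.2  24.4] z [55.8 57.9 59.4]
handle 99 x [-4.6 20.8] y [-3.7  8.5] z [73.6 79.1 81.3]
-58 [40.  42.3 44.2] 52
-42 [33.9 34.9 36.2] 35
-35 [16.3 19.  34.2] 41
-30 [18.4 18.7 20.3] 46
30 [15.1 15.8 17.6] 44
35 [15.1 15.5 15.8] 41
42 [34.  34.7 35.3] 36
58 [39.  40.4 43.4] 57
```

View pics/d1.png

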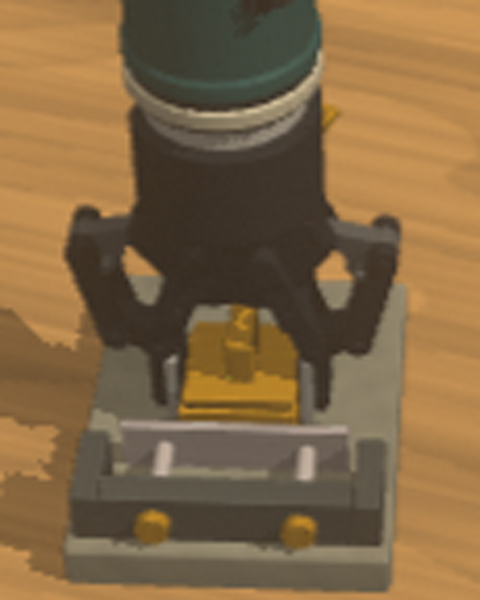

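Box is seated against the plate. The plate is about 4 mm in (34.5 against cheeks at 40.5), so I'll push on gently and ease the downward force.

Request:
move_arm(deltas=[[[0,0,0],[0,0,0.005],0.3],[[0,0,0],[0.01,0.003,0.008],0.3],[[0,0,0],[0.02,0.006,0.008],0.3],[[0,0,0],[0.03,0.009,0.008],0.3],[[0,0,0],[0.04,0.011,0.008],0.3],[[0,0,0],[0.04,0.011,0.008],0.3],[[0,0,0],[0.04,0.011,0.008],0.3]])

```text
time: 19.05
tool_pos: [0.6676, 0.0134, 0.0275]
tcp_rot: [3.112, 0.427, -0.012]
wrist_force: [-10.3, -3.6, 7.3]
width: 0.579
```

```bash
python3 f.py pics/d2.png
```

```text
t 19.05 [0.6676 0.0134 0.0275] jaw -74.36 z [-0.0074 -0.0013 -1.    ] F [-10.27  -3.57   7.28] w 0.579
box side 35 x [20.7 36.5] y [-20.9  26.1] z [42.3 47.5 49.8]
lid plate 408 x [-11.5  33.8] y [-21.5  24. ] z [56.2 58.  59.6]
handle 100 x [-0.6 24.6] y [-3.3  8.2] z [72.3 79.6 81.6]
-58 [40.2 41.3 44.1] 55
-42 [35.7 37.  37.8] 36
-35 [16.6 17.3 17.8] 43
-30 [16.4 21.  22.5] 40
30 [20.9 22.7 23.6] 38
35 [17.4 18.2 19. ] 41
42 [33.9 36.6 37.4] 35
58 [38.8 41.1 41.7] 59
```

Request:
move_arm(deltas=[[[0,0,0],[0,0,0.005],0.3],[[0,0,0],[0.01,0.003,0.008],0.3],[[0,0,0],[0.02,0.006,0.008],0.3],[[0,0,0],[0.03,0.009,0.008],0.3],[[0,0,0],[0.034,0.009,0.008],0.3],[[0,0,0],[0.034,0.009,0.008],0.3],[[0,0,0],[0.034,0.009,0.008],0.3],[[0,0,0],[0.034,0.009,0.008],0.3]])

```text
time: 20.1
tool_pos: [0.6701, 0.0141, 0.0276]
tcp_rot: [3.112, 0.427, -0.015]
wrist_force: [-11.0, -4.9, 6.0]
width: 0.572
```

```bash
python3 f.py pics/d3.png
```

```text
t 20.1 [0.6701 0.0141 0.0276] jaw -74.36 z [-0.0094 -0.0016 -1.    ] F [-10.98  -4.87   5.95] w 0.572
box side 35 x [23.9 39.2] y [-19.3  26.4] z [44.3 48.6 49.8]
lid plate 411 x [-9.  36.8] y [-21.6  24.1] z [55.9 58.  59.7]
handle 98 x [ 2.2 26.6] y [-4.   7.7] z [73.4 79.5 81.5]
-58 [40.7 42.2 43.4] 55
-42 [38.  40.4 41.6] 38
-35 [18.3 19.5 20.6] 44
-30 [19.9 21.7 23.9] 46
30 [22.8 23.5 24.2] 46
35 [17.3 19.1 20.6] 44
42 [36.9 38.  41.3] 34
58 [39.7 40.7 42.4] 59
```

View pics/d3.png

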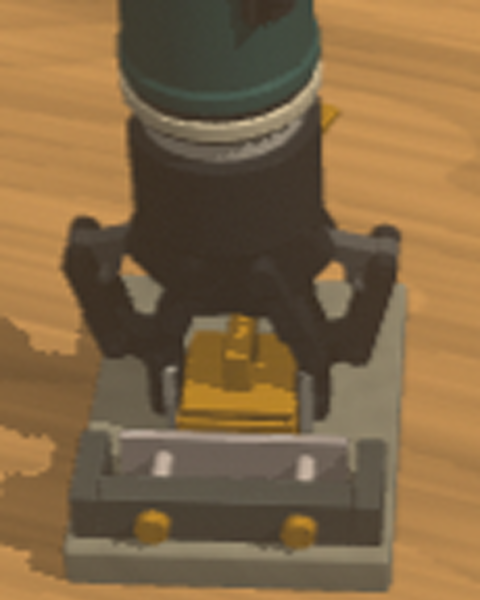

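The plate is about 9–9.5 mm in, level with the cheeks. A short hold will show whether it stays at rest.

Request:
move_arm(deltas=[[[0,0,0],[0.003,0.001,0],0.3],[[0,0,0],[0.003,0.001,0],0.3],[[0,0,0],[0.003,0.001,0],0.3],[[0,0,0],[0.003,0.001,0],0.3],[[0,0,0],[0.003,0.001,0],0.3],[[0,0,0],[0.003,0.001,0],0.3],[[0,0,0],[0.003,0.001,0],0.3],[[0,0,0],[0.003,0.001,0],0.3]])

```text
time: 21.15
tool_pos: [0.6703, 0.0142, 0.0276]
tcp_rot: [3.112, 0.427, -0.015]
wrist_force: [-12.0, -4.6, 6.3]
width: 0.569
```

```bash
python3 f.py pics/d4.png; python3 -c "
from workcell import order
print(order.finish_job())"; python3 -c "from h import *;st()"
```

```text
t 21.15 [0.6703 0.0142 0.0276] jaw -74.36 z [-0.0096 -0.0017 -1.    ] F [-11.99  -4.62   6.26] w 0.569
box side 45 x [23.3 39.6] y [-16.4  26.3] z [44.5 48.2 49.9]
lid plate 409 x [-8.3 36.8] y [-21.2  24.2] z [56.1 58.1 59.7]
handle 101 x [ 1.9 26.8] y [-4.3 23.9] z [72.7 79.1 81.7]
-58 [37.7 40.7 43.1] 57
-42 [39.2 40.  41.6] 32
-35 [18.8 19.1 19.6] 41
-30 [18.8 21.8 22.3] 48
30 [23.  23.7 24.7] 45
35 [18.3 20.3 20.8] 42
42 [38.6 40.4 42.1] 39
58 [39.  40.2 43.8] 60
the job is handed in; nothing more can be done
None
the job is handed in; nothing more can be done
```

I put the brass square lid fully down in the brass square box and set the closed box on the slab. The gripper still holds it by its sides and pushes it against the middle of the sprung fence. I handed the job in at about 21 s of the 64 s allowed, and no verdict was reported.

Last checks:
- **Lid:** its plate top is about 58 mm above the bench. Seated on the slab it should be 57 mm, so it is fully down.
- **Plate:** its face was at about 39–40 mm and the cheeks at about 40.5 mm in the same view. That makes it flush to about 1 mm, and the arm stayed still over the last second.
- **Position:** the box is about 1.5 mm off centre and within about 1° of square.
- **Push:** the wrist reads about 12.8 N along the push. That is more than the roughly 9 N the springs should give at this position. I put the difference down to friction on the slab, since the grip was also pressing down by about 9 N, but I did not measure the force on the plate directly.
- **Fingers:** they end about 14 mm short of the plate by the given dimensions, and the pictures show a gap.
- **Other things on the bench:** the arm's path stayed clear of them, but I did not measure their positions again at the end.

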